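Scan a sample flask and hold it down on the vortex mixer

TASK

Log the stoppered round flask while it stands in front of the bench scanner: squeeze the scanner's trigger right in towards its grip, then let it spring back out. Then take the flask by the neck off its cork ring, seat its round bottom in the rubber ring on top of the vortex mixer and press it straight down so that the sprung ring sinks most of the way, firmly but without ramming it. Finish while still holding the flask upright and pressed down (do not let go), and leave the small things round about where they are.

Things in the scene. Friction and masses are not known exactly. Their poses are not given: they have to be found in the camera images.
- scanner: grey bench scanner on its side on a round foot (116 mm), fixed. Origin on the worktop under its head; x away from the operator, y backwards along the head, z up. Head: x -23..23 mm, from the window at y -63 (looks along -y at the flask) to y 37, up to 87 mm above the worktop. Grip: level bar from the head to x = -121 mm, y 0..24 mm, 30 mm high, axis 60 mm above the worktop
- trigger_grip (a point): point to squeeze about, between the back of the scanner's grip and the front of its black trigger, 60 mm above the worktop (scanner frame x -56, y +1 mm). Both together are about 47 mm thick here along the scanner's y, 39 mm with the trigger in. From above, one finger goes behind the grip (+y), one in front of the trigger (-y). Undersides: grip 45, trigger 51 mm above the worktop
- trigger (a joint): angle of the scanner's trigger (rad): 0 out (at rest), 0.28 right in at its stop. A bar 48 mm long, 18 mm high, hinged about a vertical axis beside the head, on the -y side of the grip; it swings towards the grip (+y). About 2 N at its middle starts it, about 7 N takes it right in; it springs back when let go
- flask_neck (a point): middle of the straight neck of the loose, stoppered round flask of brown glass (about 0.14 kg), where it is grasped. Neck 22 mm across, straight for 22 mm above and 20 mm below this point; z up along the neck. Glass rim (27 mm across) from 23 mm above, top of the stopper 45 mm above. A barcode label on the bulb faces the scanner
- flask_bulb (a point): centre of the flask's round bulb (64 mm across), on the neck's axis, 58 mm below flask_neck. At the start 41.8 mm above the worktop, about 165 mm from the scanner's origin along the scanner's -y
- cork_ring: cork ring stuck to the worktop, 90 mm across, 42 mm hole, 24 mm high, on which the flask stands at the start; origin at the centre of its underside
- mixer: vortex mixer, white housing 156 x 116 mm, 66 mm high, fixed to the worktop, switched on to start by touch; origin under its centre, front with dial and switch towards its -x. On top (16 mm behind its centre in +x) a sprung round metal cup with a black rubber ring: 62 mm across, opening 42 mm, its top 111 mm above the worktop when up
- cradle_seat (a point): where the centre of the flask's bulb lies when it is seated in the rubber ring, 133 mm above the worktop while the ring is up; it sinks with the ring
- cradle (a joint): how far the mixer's sprung ring is pressed down (m): 0 up, 0.012 at its stop. It moves straight down; it begins to move at about 4 N, and is at its stop at about 10 N; the flask's weight alone (about 1.4 N) does not move it
- vial_4: bystander: small capped vial, 23 x 23 x 52 mm, standing; origin at the centre of its underside; leave it alone
- dropper_b: bystander: brown dropper bottle, 33 x 34 x 102 mm, standing; origin at the centre of its underside; leave it alone
- usb_stick: bystander: memory stick, 17 x 42 x 8 mm, lying flat; origin at the centre of its underside; leave it alone
There are look-alikes about, which are no part of the job. Leave any green look-alike of the mixer alone.

How it is judged:
By the outcome, as a careful person would: the job done as asked, in the order asked, and still so for the second after the job is handed in, while the arm keeps its last pose, push and grip.
It also fails if it takes over 45 s, if anything falls off the work surface, if the arm or the gripper's body presses on something with over 40 N, if the wrist force passes 120 N, or if a joint passes its speed limit or range.

ROBOT

A 6-joint arm with a two-finger parallel gripper is mounted at the origin on a cart in front of the work surface, level with it; the furniture and walls round the work are solid. World frame = base frame: x ahead of the robot, y to its left, z up, the work surface at z = 0. Lengths are in m, angles in rad, forces in N, time in s.
With the tool pointing down it reaches from about 0.325 to 1 m from the base axis. Payload 5.1 kg.
Tool frame: the origin (TCP) lies midway between the tips of the shut fingers; the grasp point (between the pads) lies 19 mm behind it; y points along the fingers, z is the direction in which the jaws open and shut, and the axes are right-handed (so a half turn about y gives the same grasp; the last joint's range is limited). The gripper opens to 85 mm and grips with 20 to 120 N. Pads are 22 mm wide; open, the fingers measure 114 mm over their backs; the gripper's body (76 mm by 85 mm) begins 54 mm behind the grasp point. The pads swing forward as they close: fully open they stand 13 mm farther back than shut.
Start: joints at [1.155, 0.124, 1.65, -0, 1.367, -0.083], TCP at [0.212, 0.614, 0.231] pointing down, gripper open.
Joint ranges: [-2.61, 2.61], [-1.02, 2.33], [0.03, 2.71], [-1.35, 4.49], [0.32, 2.68], [-2.91, 2.91]. Speed limits (rad/s): [2.57, 2.57, 3.14, 3.14, 3.14, 3.14].

INTERFACE

Orientations are given as a 3x3 rotation matrix whose columns are the frame's x, y, z axes.
In Python, from station import telemetry, vision, manip gives the robot as it stands.
- The arm moves only by the shell command python3 -m creep 'ROWS' [OPENING]. ROWS is JSON, one flat list of numbers, 6 for each row, row after row: the shift along the tool's x, y, z in cm, then the turn, a rotation vector about the tool's x, y, z in rad. In form: [x, y, z, ax, ay, az, x, y, z, ax, ay, az, ...]. A call has 1 to 12 rows; each row is the pose to reach, as a shift and turn from the pose commanded when the call began, along the tool's axes at that moment; what a row does not reach only later rows make up. A row lasts 1/8 s, in which the tool goes at most 62.5 mm and 10.7 degrees, less where a joint would pass 70% of its speed; a pose out of reach is approached as far as the arm can. A call with a gripper value outside its range is refused whole. OPENING is the opening, from -1 (shut) to 1 (fully open), so that 0 is half open, set as the call begins (- or left out, the last holds). The fingers move at their own pace and stop on an object; the grip force is fixed at half the most. Time passes only in rows, so rows that repeat a pose let the fingers close. It gives the time, the measured TCP pose, the force and the opening at its end, in the units of the state.
- telemetry.state(): the state, without advancing time (a new reading comes with each control period).
- vision.capture(name): name is "side" or "top" or "wrist"; returns the picture (400x640x3 uint8, red, green, blue); there is no depth.
- vision.get_calibration(name): a dict with "fovy" (degrees; the focal length in pixels is half the picture's height over the tangent of half this angle, whatever the lens; pixels are square), "cx", "cy" (the principal point, pixels), "extrinsics" (4x4, takes a point from world to camera coordinates); the wrist camera has in their place "hand_eye" (4x4, takes a point from camera to tool coordinates, whose origin is the TCP and whose axes are the tool frame's). Camera axes: x right, y up, looking along -z (the intrinsics and any distortion apply to the point x, -y, -z); pixel columns grow to the right and rows downward; lengths in m; the calibration is good to about 2 mm. A picture is of the moment at which its call begins: read the wrist's pose just before it. get_calibration takes no time and is no camera call.
- manip.sign_off(): hands the job in, once; it reports no verdict.
The state is a dict: "t": time; "joints": joint angles; "qvel": joint speeds; "tau": joint torques, N m; "ee_pos": TCP position; "eef_rot": TCP orientation; "wrist_force": force on the tool from outside, world axes, zero at the start; "wrist_torque": the same for the moment, N m; "opening": finger opening in m.
Only numpy, scipy, OpenCV 4.12 (cv2) and the standard library are available. Lean on these libraries where they do the work, as an engineer would, in place of code of your own. Each camera call takes 0.05 s, during which the arm holds its last target.

## Working session

There is one attempt and no reset: what is moved stays moved. The work goes in short steps, Python scripts to look and compute and a shell command to move; the robot and the scene stay as the last step left them, time stands still between calls to the robot, and variables do not carry over. Pictures are saved under pics/ and viewed, and the job is handed in when it is done.

```bash
mkdir -p pics; ls
cat > h.py <<'E'
import numpy as np, cv2
from station import telemetry, vision, manip
def cal(n): return vision.get_calibration(n)
def snap(n,f):
    s=telemetry.state(); im=vision.capture(n); cv2.imwrite(f'pics/{f}.png',cv2.cvtColor(im,cv2.COLOR_RGB2BGR)); return s,im
E
python3 - <<'E'
from h import *
np.set_printoptions(precision=4,suppress=True)
for n in ['side','top','wrist']:
    s,im=snap(n,n+'0'); print(n,cal(n))
print(telemetry.state())
E
```

```text
pics
side {'fovy': 57.386912334560826, 'cx': 313.4032727356062, 'cy': 201.5321219005529, 'extrinsics': array([[-1.    , -0.006 , -0.0029,  0.579 ],
       [ 0.0005, -0.5042,  0.8636, -0.1093],
       [-0.0067,  0.8636,  0.5042, -1.0151],
       [ 0.    ,  0.    ,  0.    ,  1.    ]])}
top {'fovy': 52.20755839549974, 'cx': 318.9488768329026, 'cy': 202.9230444570245, 'extrinsics': array([[-0.0172, -0.9997, -0.0192, -0.012 ],
       [ 0.9962, -0.0188,  0.0856, -0.5867],
       [-0.0859, -0.0177,  0.9961, -1.0976],
       [ 0.    ,  0.    ,  0.    ,  1.    ]])}
wrist {'fovy': 59.773210178473576, 'cx': 322.2786796942917, 'cy': 199.87510166912898, 'hand_eye': array([[-0.0007, -0.9465, -0.3226, -0.0837],
       [-0.0006,  0.3226, -0.9465, -0.1408],
       [ 1.    , -0.0005, -0.0008, -0.0007],
       [ 0.    ,  0.    ,  0.    ,  1.    ]])}
{'t': 0.15, 'joints': array([ 1.1554,  0.1244,  1.6514,  0.    ,  1.3675, -0.0826]), 'qvel': array([ 0.0015, -0.0026, -0.0045, -0.0007, -0.001 , -0.0009]), 'tau': array([  0.0002, -42.4225, -36.6015,  -0.0001,   0.0045,  -0.    ]), 'ee_pos': array([0.2122, 0.6139, 0.2303]), 'eef_rot': array([[ 0.9451, -0.0007,  0.3267],
       [-0.3267, -0.0015,  0.9451],
       [-0.0001, -1.    , -0.0016]]), 'wrist_force': array([ 0.3114, -0.7485,  0.0626]), 'wrist_torque': array([ 0.0439, -0.0192,  0.012 ]), 'opening': 0.08552706844172761}
```

View pics/top0.png

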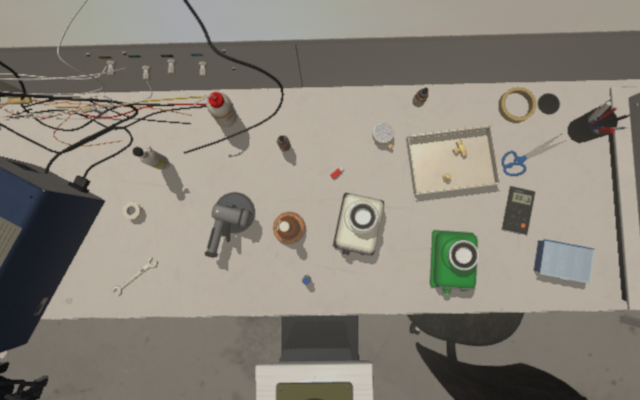

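View pics/side0.png

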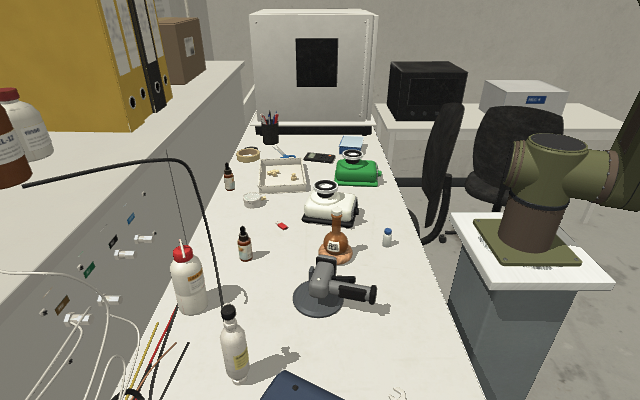

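View pics/wrist0.png

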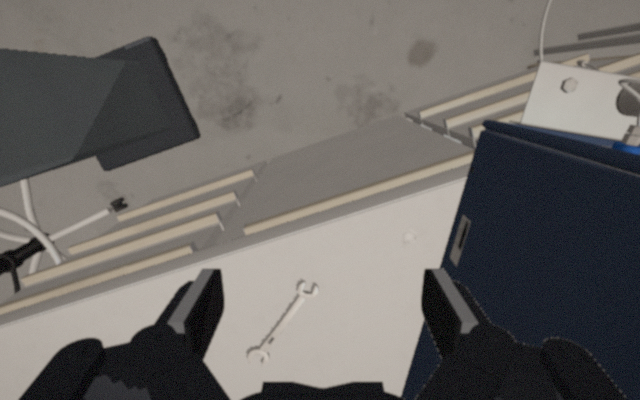

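Run:
```python
import cv2
a=cv2.imread('pics/top0.png')[175:300,195:395]; cv2.imwrite('pics/topc.png',cv2.resize(a,None,fx=4,fy=4,interpolation=cv2.INTER_CUBIC))
a=cv2.imread('pics/side0.png')[170:320,270:420]; cv2.imwrite('pics/sidec.png',cv2.resize(a,None,fx=4,fy=4,interpolation=cv2.INTER_CUBIC))
```

```text
(no output)
```

View pics/topc.png

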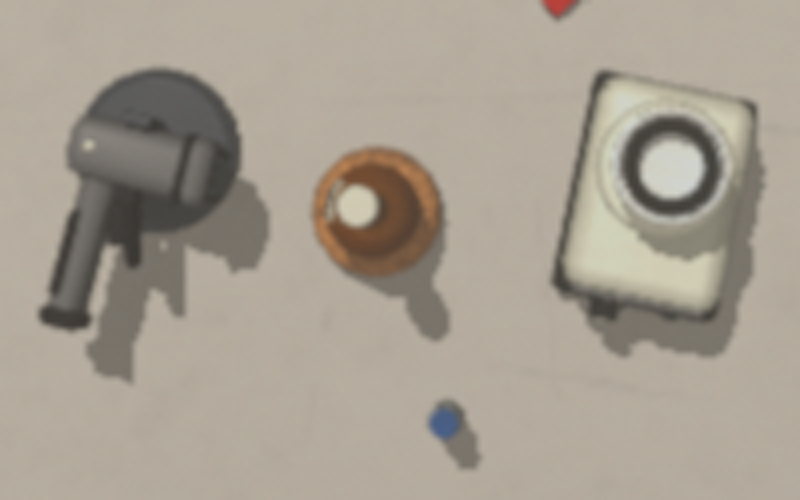

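View pics/sidec.png

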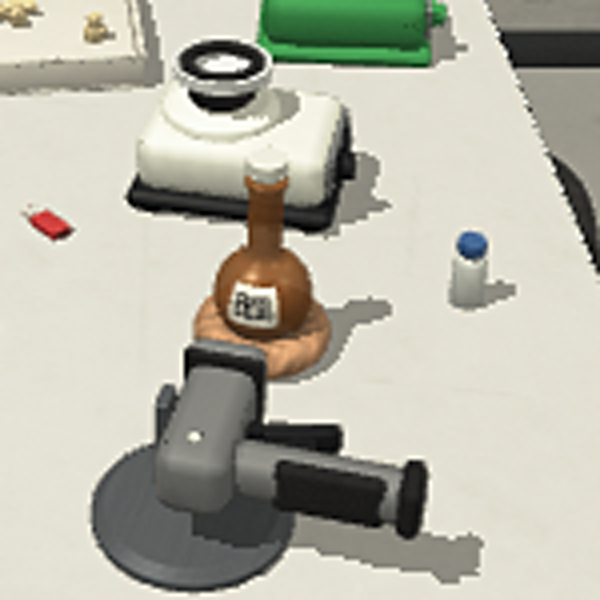

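```bash
cat >> h.py <<'E'
def ray(n,u,v,s=None):
    c=cal(n); f=200/np.tan(np.radians(c['fovy']/2))
    d=np.array([(u-c['cx'])/f,-(v-c['cy'])/f,-1.])
    if n=='wrist':
        T=c['hand_eye']; R=np.array(s['eef_rot']); 
        return R@T[:3,3]+s['ee_pos'], R@T[:3,:3]@d
    E=c['extrinsics']; R=E[:3,:3]; return -R.T@E[:3,3], R.T@d
def onz(n,u,v,z,s=None):
    o,d=ray(n,u,v,s); return o+d*(z-o[2])/d[2]
def proj(n,p,s=None):
    c=cal(n); f=200/np.tan(np.radians(c['fovy']/2))
    if n=='wrist':
        T=c['hand_eye']; R=np.array(s['eef_rot']); q=T[:3,:3].T@(R.T@(np.array(p)-s['ee_pos'])-T[:3,3])
    else:
        E=c['extrinsics']; q=E[:3,:3]@np.array(p)+E[:3,3]
    return np.array([c['cx']-f*q[0]/q[2], c['cy']+f*q[1]/q[2]])
def tri(l):
    A=np.zeros((3,3));b=np.zeros(3)
    for o,d in l:
        d=d/np.linalg.norm(d);P=np.eye(3)-np.outer(d,d);A+=P;b+=P@o
    p=np.linalg.solve(A,b); return p,[np.linalg.norm((np.eye(3)-np.outer(d,d)/(d@d))@(p-o)) for o,d in l]
E
python3 - <<'E'
from h import *
np.set_printoptions(precision=4,suppress=True)
T=lambda u,v,z: onz('top',195+(u+.5)/4-.5,175+(v+.5)/4-.5,z)
S=lambda u,v: ray('side',270+(u+.5)/4-.5,170+(v+.5)/4-.5)
R=lambda u,v: ray('top',195+(u+.5)/4-.5,175+(v+.5)/4-.5)
# cork ring by mask
a=cv2.imread('pics/top0.png'); hsv=cv2.cvtColor(a,cv2.COLOR_BGR2HSV)
m=((hsv[...,0]<18)&(hsv[...,1]>110)).astype(np.uint8); m[:, :265]=0;m[:,320:]=0;m[:195]=0;m[262:]=0
c=max(cv2.findContours(m,0,1)[0],key=cv2.contourArea); e=cv2.minEnclosingCircle(c); print('cork',e,onz('top',*e[0],.018))
print('foot L,R,T edges', T(83,150,.012),T(240,150,.012),T(160,68,.012),T(160,232,.012))
print('head back',T(70,145,.06),'window',T(212,175,.06))
g1=T(100,190,.075);g2=T(65,318,.06);print('grip',g1,g2)
print('capend side', T(42,312,.06),T(88,322,.06))
print('stopper',T(357,206,.145),tri([R(357,206),S(267,163)]))
print('mixer ring',T(671,165,.111),tri([R(671,165),S(223,62)]))
for p in [(600,72),(757,103),(717,320),(555,285)]: print('mix corner',T(*p,.02))
print('vial',T(446,422,.052),'usb',onz('top',337,173,.004),'drop',onz('top',285,143,.1))
E
```

```text
cork ((288.56756591796875, 227.32432556152344), 15.299643516540527) [0.5211 0.0625 0.018 ]
foot L,R,T edges [0.5672 0.2672 0.012 ] [0.5652 0.1573 0.012 ] [0.6237 0.2132 0.012 ] [0.5092 0.2132 0.012 ]
head back [0.5674 0.2628 0.06  ] window [0.5457 0.1676 0.06  ]
grip [0.5364 0.2386 0.075 ] [0.4527 0.2655 0.06  ]
capend side [0.4569 0.2808 0.06  ] [0.4498 0.2502 0.06  ]
stopper [0.5207 0.0621 0.145 ] (array([0.5214, 0.0628, 0.1378]), [np.float64(0.0005270425209631172), np.float64(0.0005270425209635712)])
mixer ring [ 0.5441 -0.1332  0.111 ] (array([ 0.5442, -0.1338,  0.1044]), [np.float64(0.00017932933502311338), np.float64(0.00017932933502309004)])
mix corner [ 0.6141 -0.094   0.02  ]
mix corner [ 0.5905 -0.2015  0.02  ]
mix corner [ 0.4426 -0.1698  0.02  ]
mix corner [ 0.4682 -0.0599  0.02  ]
vial [0.38   0.0144 0.052 ] usb [ 0.6719 -0.0745  0.004 ] drop [0.7381 0.0618 0.1   ]
```

```bash
python3 -m creep '[41,0,-26.8,0,0,0,41,0,-26.8,0,0,0,41,0,-26.8,0,0,0,41,0,-26.8,0,0,0,41,0,-26.8,0,0,0,41,0,-26.8,0,0,0,41,0,-26.8,0,0,0,41,0,-26.8,0,0,0,41,0,-26.8,0,0,0,41,0,-26.8,0,0,0]' 1
python3 - <<'E'
from h import *
s,_=snap('wrist','w1'); np.save('w1.npy',s,allow_pickle=True); print(s)
E
```

```text
t: 1.4
ee_pos: [0.5119, 0.2272, 0.2309]
eef_rot: [[0.945, -0.001, 0.327], [-0.327, 0.0, 0.945], [-0.001, -1.0, -0.0]]
wrist_force: [-0.8, 0.6, 0.6]
opening: 0.0853
{'t': 1.4, 'joints': array([ 3.21624296e-01, -7.39645010e-02,  1.85250392e+00,  4.93304842e-04,
        1.36394920e+00, -9.16054735e-01]), 'qvel': array([ 0.02799297, -0.00539228,  0.00091774, -0.00147115, -0.00173011,
       -0.00144793]), 'tau': array([-9.98958014e-01, -3.29019320e+01, -3.66861284e+01, -4.47363651e-02,
       -1.12336763e-02, -1.25006536e-03]), 'ee_pos': array([0.51192275, 0.22720628, 0.23092174]), 'eef_rot': array([[ 9.44993903e-01, -1.00261031e-03,  3.27086407e-01],
       [-3.27086401e-01,  1.74820288e-04,  9.44994421e-01],
       [-1.00464249e-03, -9.99999482e-01, -1.62736093e-04]]), 'wrist_force': array([-0.76990469,  0.59754276,  0.64099959]), 'wrist_torque': array([-0.00829247, -0.01301902, -0.04408962]), 'opening': 0.08529235581487483}
```

View pics/w1.png

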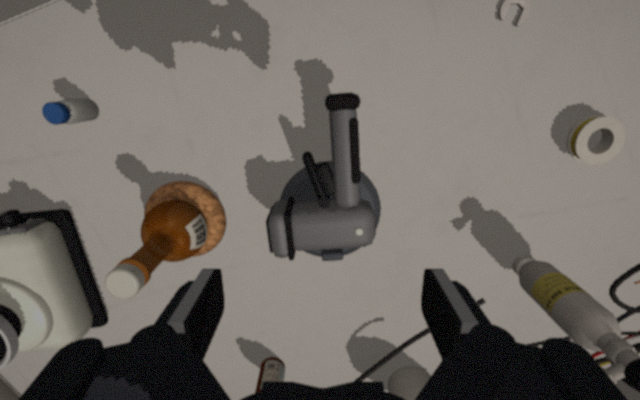

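Run:
```python
import cv2
a=cv2.imread('pics/w1.png')[85:270,255:395]; cv2.imwrite('pics/w1c.png',cv2.resize(a,None,fx=4,fy=3.2,interpolation=cv2.INTER_CUBIC))
```

```text
(no output)
```

View pics/w1c.png

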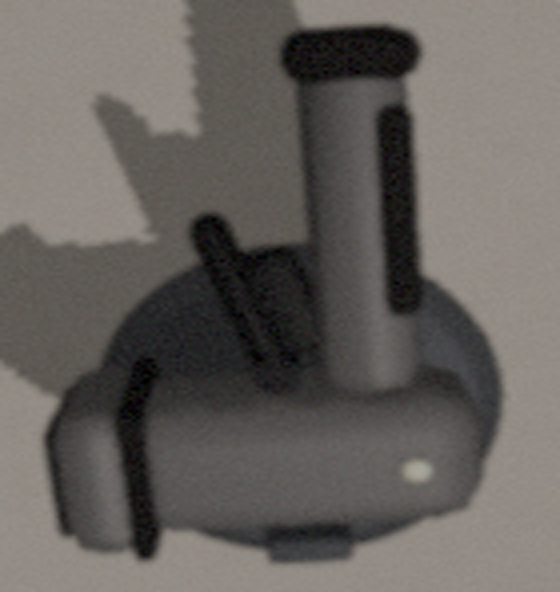

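Run:
```python
from h import *
np.set_printoptions(precision=4,suppress=True)
s=np.load('w1.npy',allow_pickle=True).item()
W=lambda u,v,z: onz('wrist',255+(u+.5)/4-.5,85+(v+.5)/3.2-.5,z,s)
c=W(350,55,.06); r=W(372,385,.06); print('grip axis',c,r,np.degrees(np.arctan2((c-r)[1],-(c-r)[0])), np.linalg.norm(c-r))
for z in (.06,.069): print('left edge',W(305,100,z),W(325,370,z),'right',W(408,100,z),W(414,370,z))
print('trig',W(212,230,.069),W(282,380,.069))
print('head',W(50,440,.06),W(485,440,.06),'mid top',W(100,460,.08),W(450,460,.08), 'centre', W(270,455,.087))
for p in [(100,360),(497,400),(285,245)]: print('foot',W(*p,.012))
P=[]
a=cv2.imread('pics/w1.png'); hsv=cv2.cvtColor(a,cv2.COLOR_BGR2HSV)
m=((hsv[...,0]<18)&(hsv[...,1]>90)).astype(np.uint8)*255; m[:170]=0;m[300:]=0
print('corkcentre?',onz('wrist',185,218,.012,s))
print('stopper',onz('wrist',122,282,.145,s))
```

```text
grip axis [0.454  0.2649 0.06  ] [0.5456 0.2406 0.06  ] 14.839313281540084 0.0947998574093631
left edge [0.4621 0.2519 0.06  ] [0.5375 0.2315 0.06  ] right [0.4694 0.2732 0.06  ] [0.5444 0.2514 0.06  ]
left edge [0.4612 0.252  0.069 ] [0.5345 0.2321 0.069 ] right [0.4683 0.2726 0.069 ] [0.5412 0.2515 0.069 ]
trig [0.4877 0.2214 0.069 ] [0.5341 0.2218 0.069 ]
head [0.537  0.1616 0.06  ] [0.5714 0.261  0.06  ] mid top [0.5397 0.176  0.08  ] [0.5658 0.2513 0.08  ] centre [0.5481 0.2141 0.087 ]
foot [0.5302 0.1713 0.012 ]
foot [0.5795 0.2694 0.012 ]
foot [0.509  0.2318 0.012 ]
corkcentre? [0.5186 0.063  0.012 ]
stopper [0.518 0.066 0.145]
```

```bash
python3 -m creep '[-0.8,4,1.3,0,-0.066,0,-0.8,9,1.3,0,-0.066,0,-0.8,12,1.3,0,-0.066,0,-0.8,12,1.3,0,-0.066,0,-0.8,12,1.3,0,-0.066,0]'
python3 - <<'E'
from h import *
s,_=snap('wrist','w2'); np.save('w2.npy',s,allow_pickle=True); print(s['ee_pos'],s['eef_rot'])
snap('side','s2')
a=cv2.imread('pics/s2.png')[200:330,290:420]; cv2.imwrite('pics/s2c.png',cv2.resize(a,None,fx=4,fy=4,interpolation=cv2.INTER_CUBIC))
E
```

```text
t: 2.08
ee_pos: [0.5095, 0.2431, 0.113]
eef_rot: [[0.965, 0.002, 0.262], [-0.262, 0.001, 0.965], [0.002, -1.0, 0.001]]
wrist_force: [-0.9, -1.2, 0.5]
opening: 0.0857
[0.5094844  0.24314552 0.11296798] [[ 9.64992647e-01  2.15324196e-03  2.62268097e-01]
 [-2.62270419e-01  8.73122269e-04  9.64994023e-01]
 [ 1.84887350e-03 -9.99997301e-01  1.40728824e-03]]
```

View pics/w2.png

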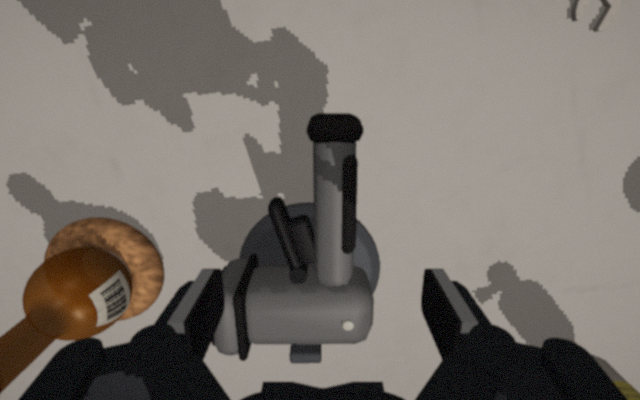

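View pics/s2c.png

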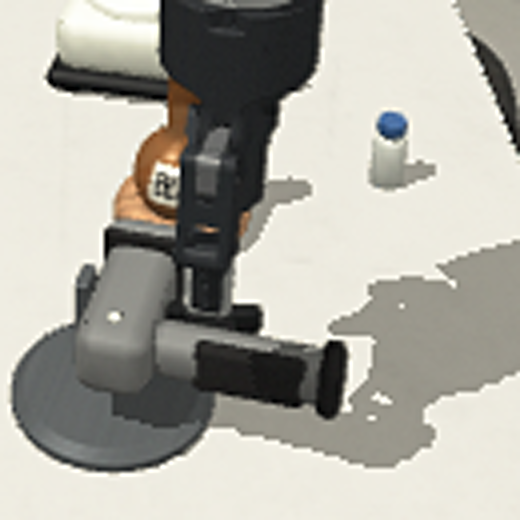

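Run:
```python
from h import *
np.set_printoptions(precision=4,suppress=True)
s=np.load('w2.npy',allow_pickle=True).item();R=s['eef_rot']
f=lambda u,v,z: R.T@(onz('wrist',u,v,z,s)-s['ee_pos'])
print('cap',f(335,115,.06),'grip edges',f(313,170,.06),f(313,270,.06),f(356,170,.06),f(355,270,.06))
print('head near face',f(305,262,.06),'head L/R',f(210,310,.06),f(374,310,.06))
print('trig tip',f(276,202,.069),f(276,202,.06),'hinge',f(300,278,.069))
```

```text
cap [-0.0664  0.0529  0.0064] grip edges [-0.0357  0.0529 -0.0058] [ 0.0291  0.053  -0.0063] [-0.0358  0.0529  0.0188] [0.0292 0.0531 0.0202]
head near face [ 0.0234  0.053  -0.0113] head L/R [ 0.0591  0.053  -0.0745] [0.0591 0.0531 0.0337]
trig tip [-0.0195  0.0439 -0.0265] [-0.0164  0.0529 -0.0278] hinge [ 0.0294  0.044  -0.014 ]
```

```bash
python3 -m creep '[0,3,0,0,0,0,0,5.5,0,0,0,0,0,7.5,0,0,0,0,0,7.5,0,0,0,0]'; python3 -m creep '[0,0,0,0,0,0,0,0,0,0,0,0,0,0,0,0,0,0]' 0.2
python3 - <<'E'
from h import *
snap('wrist','w3');snap('side','s3')
a=cv2.imread('pics/s3.png')[200:330,290:420]; cv2.imwrite('pics/s3c.png',cv2.resize(a,None,fx=4,fy=4,interpolation=cv2.INTER_CUBIC))
E
```

```text
t: 2.68
ee_pos: [0.5083, 0.2417, 0.0354]
eef_rot: [[0.965, -0.002, 0.264], [-0.264, -0.001, 0.965], [-0.002, -1.0, -0.001]]
wrist_force: [0.2, 0.5, 0.9]
opening: 0.0854
t: 3.05
ee_pos: [0.5097, 0.2418, 0.0374]
eef_rot: [[0.965, 0.002, 0.263], [-0.263, -0.0, 0.965], [0.002, -1.0, -0.0]]
wrist_force: [0.6, -2.6, 1.9]
opening: 0.0514
```

View pics/w3.png

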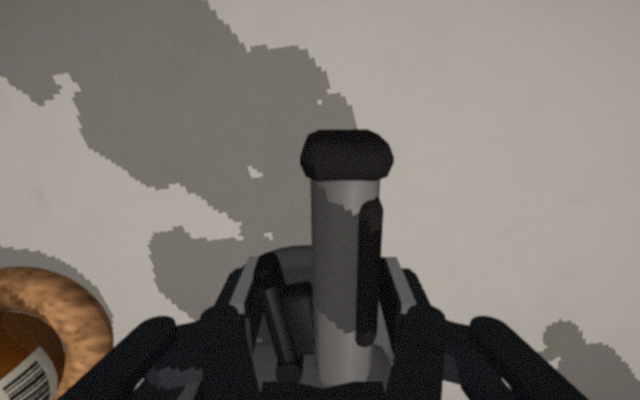

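View pics/s3c.png

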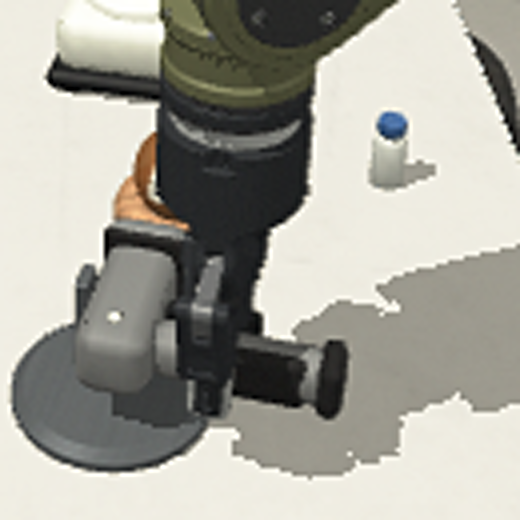

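```bash
python3 -m creep '[0,0,0,0,0,0,0,0,0,0,0,0,0,0,0,0,0,0]' -0.08; python3 -m creep '[0,0,0,0,0,0,0,0,0,0,0,0]' -0.2
python3 - <<'E'
from h import *
snap('wrist','w4')
E
```

```text
t: 3.52
ee_pos: [0.5092, 0.2424, 0.0369]
eef_rot: [[0.965, 0.001, 0.264], [-0.264, 0.001, 0.965], [0.0, -1.0, 0.001]]
wrist_force: [-1.7, -0.6, 5.0]
opening: 0.0393
t: 3.78
ee_pos: [0.5094, 0.2432, 0.0372]
eef_rot: [[0.964, 0.001, 0.264], [-0.264, 0.002, 0.964], [0.0, -1.0, 0.002]]
wrist_force: [-1.9, 3.9, 6.4]
opening: 0.0372
```

View pics/w4.png

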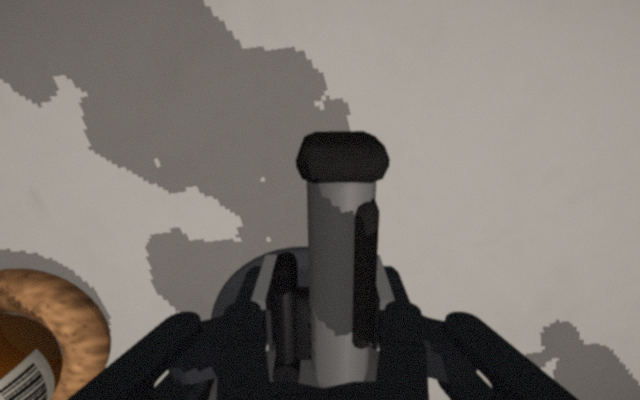

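```bash
python3 -m creep '[0,0,0,0,0,0,0,0,0,0,0,0,0,0,0,0,0,0]' -0.5;  python3 -m creep '[0,0,0,0,0,0,0,0,0,0,0,0,0,0,0,0,0,0,0,0,0,0,0,0]' 1
python3 - <<'E'
from h import *
snap('wrist','w5')
E
```

```text
t: 4.2
ee_pos: [0.5095, 0.2432, 0.0372]
eef_rot: [[0.964, 0.001, 0.264], [-0.264, 0.002, 0.964], [0.0, -1.0, 0.002]]
wrist_force: [-1.4, 3.0, 5.1]
opening: 0.0369
t: 4.7
ee_pos: [0.5089, 0.2421, 0.0362]
eef_rot: [[0.965, -0.0, 0.264], [-0.264, 0.0, 0.965], [-0.0, -1.0, 0.0]]
wrist_force: [-1.1, -0.7, 1.0]
opening: 0.0855
```

View pics/w5.png

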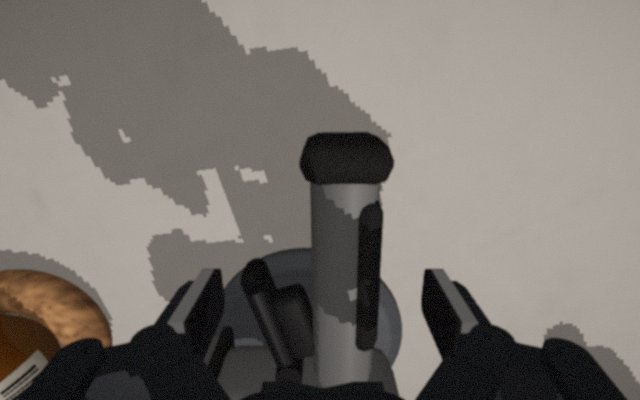

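```bash
python3 -m creep '[0,-5,0,0,0,0,0,-11,0,0,0,0,0,-17,-1,0,0,0,3,-17,-7,0,0,0,4,-17,-12,0,0,0,4,-17,-17,0,0,0,4,-17,-17,0,0,0,4,-17,-17,0,0,0]'
python3 - <<'E'
from h import *
s,_=snap('wrist','w6'); np.save('w6.npy',s,allow_pickle=True)
snap('side','s6')
E
```

```text
t: 5.75
ee_pos: [0.5029, 0.0676, 0.2064]
eef_rot: [[0.964, 0.0, 0.264], [-0.264, 0.001, 0.964], [0.0, -1.0, 0.001]]
wrist_force: [0.3, -0.9, 0.2]
opening: 0.0855
```

View pics/w6.png

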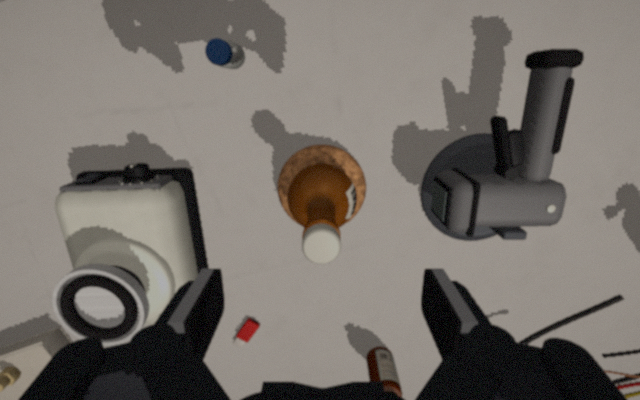

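View pics/s6.png

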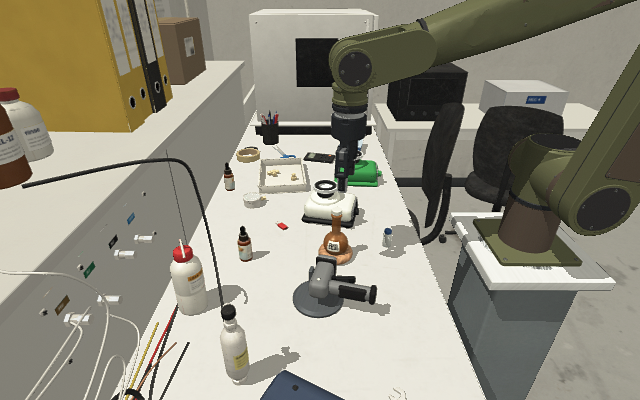

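Run:
```python
from h import *
np.set_printoptions(precision=4,suppress=True)
s=np.load('w6.npy',allow_pickle=True).item();R=s['eef_rot']
f=lambda p: R.T@(p-s['ee_pos'])
p=onz('wrist',322,244,.143,s);print('stopper',p,f(p))
q=onz('wrist',322,171+18,.024,s);print('cork',q,f(q))
a=cv2.imread('pics/w6.png');hsv=cv2.cvtColor(a,cv2.COLOR_BGR2HSV)
m=((hsv[...,0]<20)&(hsv[...,1]>80)).astype(np.uint8);m[:130]=0;m[265:]=0;m[:,:260]=0;m[:,380:]=0
c=max(cv2.findContours(m,0,1)[0],key=cv2.contourArea);print(cv2.boundingRect(c))
# mixer ring : dark ring
g=cv2.cvtColor(a,cv2.COLOR_BGR2GRAY)
m=(g<60).astype(np.uint8);m[:262]=0;m[345:]=0;m[:,:50]=0;m[:,155:]=0
for c in cv2.findContours(m,cv2.RETR_CCOMP,1)[0]:
    if len(c)>20:
        e=cv2.fitEllipse(c);print(e,onz('wrist',*e[0],.111,s))
t=onz('top',195+671.5/4-.5,175+165.5/4-.5,.111);print(t)
```

```text
stopper [0.5183 0.0628 0.143 ] [ 0.0161  0.0634 -0.0006]
cork [0.5175 0.063  0.024 ] [ 0.0153  0.1824 -0.0006]
(278, 145, 88, 91)
((143.67845153808594, 336.9214782714844), (16.85384750366211, 34.37221145629883), 69.43789672851562) [ 0.5763 -0.1062  0.111 ]
((96.22296142578125, 309.6660461425781), (70.0336685180664, 77.56039428710938), 85.92874908447266) [ 0.5416 -0.1316  0.111 ]
((99.22908020019531, 306.3076477050781), (39.19091796875, 55.64663314819336), 118.44963073730469) [ 0.5394 -0.1278  0.111 ]
((128.01844787597656, 277.1762390136719), (10.666060447692871, 30.925344467163086), 125.14776611328125) [ 0.521  -0.0939  0.111 ]
[ 0.5441 -0.1332  0.111 ]
```

```bash
python3 -m creep '[1.7,2,0,0,0,0,1.7,6,0,0,0,0,1.7,9.5,0,0,0,0,1.7,12.5,0,0,0,0,1.7,12.5,0,0,0,0,1.7,12.5,0,0,0,0]' 0.3
python3 - <<'E'
from h import *
snap('wrist','w7');snap('side','s7')
a=cv2.imread('pics/s7.png')[130:280,270:420]; cv2.imwrite('pics/s7c.png',cv2.resize(a,None,fx=4,fy=4,interpolation=cv2.INTER_CUBIC))
E
```

```text
t: 6.6
ee_pos: [0.5201, 0.0637, 0.0825]
eef_rot: [[0.965, 0.002, 0.262], [-0.262, 0.0, 0.965], [0.002, -1.0, 0.0]]
wrist_force: [0.6, -0.9, 0.1]
opening: 0.0553
```

View pics/w7.png

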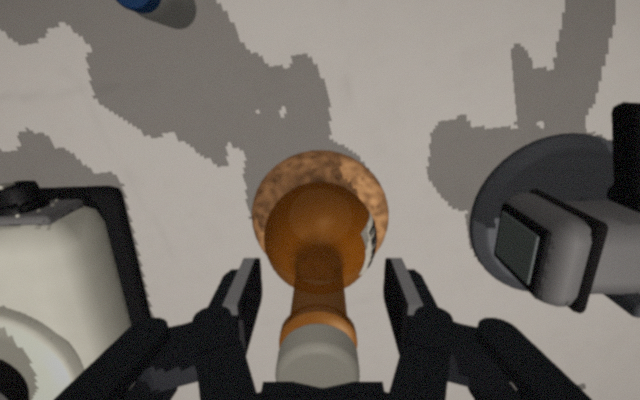

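View pics/s7c.png

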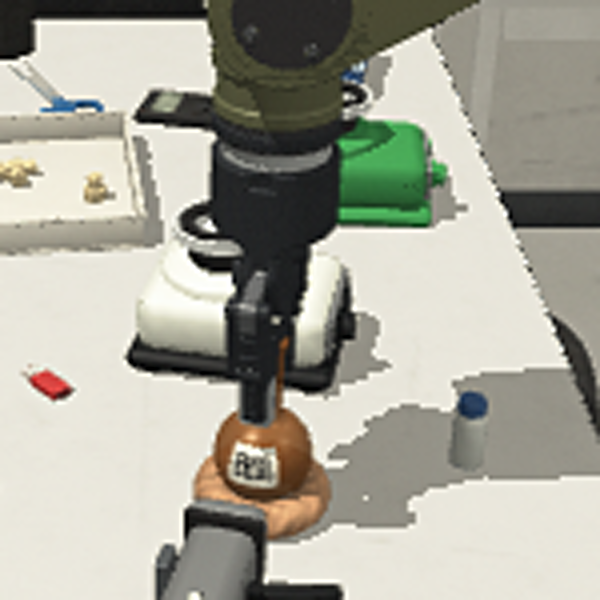

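```bash
python3 -m creep '[0,0,0,0,0,0,0,0,0,0,0,0,0,0,0,0,0,0,0,0,0,0,0,0]' -1
python3 -m creep '[0,-5,0,0,0,0,0,-11,0,0,0,0,0,-17,0,0,0,0,0,-17,0,0,0,0,0,-17,0,0,0,0]'
python3 - <<'E'
from h import *
s,_=snap('wrist','w8');np.save('w8.npy',s,allow_pickle=True);s,_=snap('side','s8');np.save('s8.npy',s,allow_pickle=True)
snap('top','t8')
a=cv2.imread('pics/s8.png')[80:280,260:440]; cv2.imwrite('pics/s8c.png',cv2.resize(a,None,fx=3,fy=3,interpolation=cv2.INTER_CUBIC))
a=cv2.imread('pics/t8.png')[175:300,195:395]; cv2.imwrite('pics/t8c.png',cv2.resize(a,None,fx=4,fy=4,interpolation=cv2.INTER_CUBIC))
E
```

```text
t: 7.2
ee_pos: [0.5197, 0.0626, 0.0823]
eef_rot: [[0.965, 0.001, 0.264], [-0.264, -0.001, 0.965], [0.001, -1.0, -0.0]]
wrist_force: [-1.3, -2.7, 4.5]
opening: 0.0216
t: 7.82
ee_pos: [0.5186, 0.0631, 0.2501]
eef_rot: [[0.965, -0.002, 0.264], [-0.264, 0.0, 0.965], [-0.002, -1.0, -0.0]]
wrist_force: [-0.6, 0.3, -2.0]
opening: 0.0212
```

View pics/w8.png

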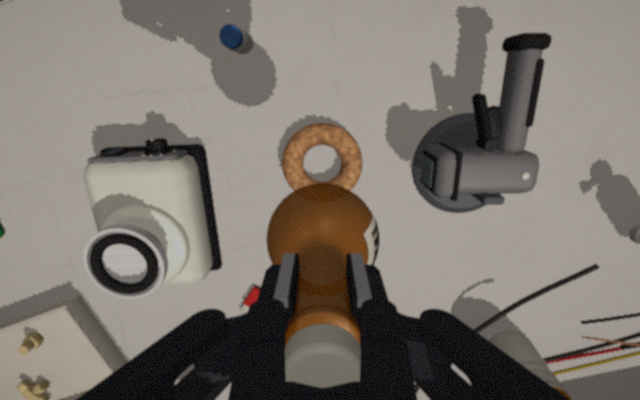

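View pics/s8c.png

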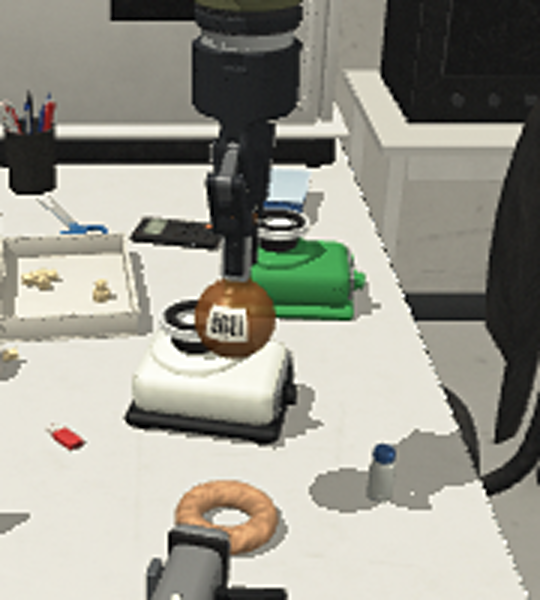

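View pics/t8c.png

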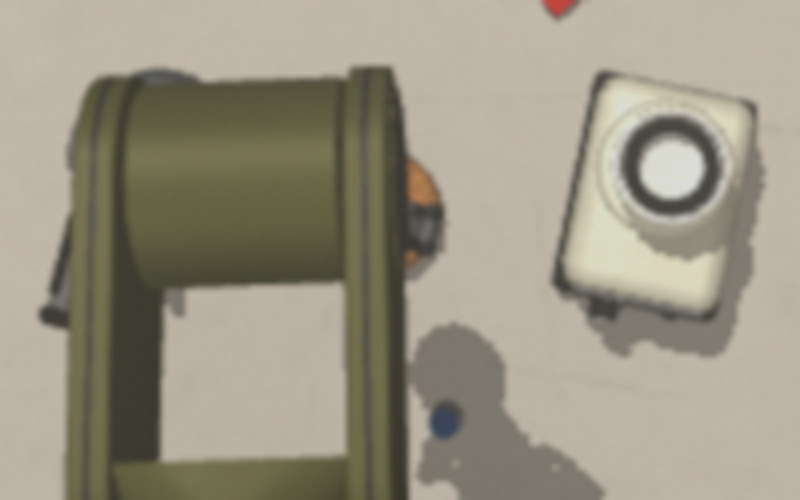

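Run:
```python
from h import *
np.set_printoptions(precision=4,suppress=True)
L=[]
for n,f,box in (('wrist','w8',(170,265,255,390)),('side','s8',(165,205,320,355))):
    s=np.load(f+'.npy',allow_pickle=True).item()
    a=cv2.imread(f'pics/{f}.png');hsv=cv2.cvtColor(a,cv2.COLOR_BGR2HSV)
    m=((hsv[...,0]<20)&(hsv[...,1]>120)).astype(np.uint8);r=np.zeros_like(m);r[box[0]:box[1],box[2]:box[3]]=1;m*=r
    if n=='wrist': m[:184]=0; 
    c=max(cv2.findContours(m,0,1)[0],key=cv2.contourArea);e=cv2.minEnclosingCircle(c)
    print(n,e,cv2.boundingRect(c)); R=s['eef_rot']
    print('pred',proj(n,s['ee_pos']+R@np.array([0,.0405,0]),s))
    L.append((f,s,e))
s=L[0][1];R=s['eef_rot']
p,res=tri([ray('wrist',*L[0][2][0],s),ray('side',*L[1][2][0])]);print(p,res,R.T@(p-s['ee_pos']))
# ring from wrist
a=cv2.imread('pics/w8.png');g=cv2.cvtColor(a,cv2.COLOR_BGR2GRAY)
m=(g<65).astype(np.uint8);m[:225]=0;m[300:]=0;m[:,:80]=0;m[:,170:]=0
for c in cv2.findContours(m,cv2.RETR_CCOMP,cv2.CHAIN_APPROX_NONE)[0]:
    if len(c)>40:
        e=cv2.fitEllipse(c);print(e,onz('wrist',*e[0],.111,s))
cv2.imwrite('pics/ringm.png',cv2.resize(a[215:310,70:190],None,fx=5,fy=5,interpolation=cv2.INTER_CUBIC))
```

```text
wrist ((319.27618408203125, 229.70396423339844), 56.79928970336914) (268, 184, 103, 81)
pred [323.1173 236.233 ]
side ((337.5540466308594, 185.44595336914062), 13.585391998291016) (325, 173, 27, 26)
pred [338.985  184.9113]
[0.5188 0.0606 0.2043] [np.float64(0.0024669280173181237), np.float64(0.0024669280173181076)] [ 0.001   0.0458 -0.0023]
((123.4041976928711, 263.2666320800781), (56.490928649902344, 69.02611541748047), 114.26884460449219) [ 0.5406 -0.13    0.111 ]
((124.35709381103516, 262.7184753417969), (38.133201599121094, 49.98320770263672), 120.91925048828125) [ 0.5403 -0.1289  0.111 ]
```

View pics/ringm.png

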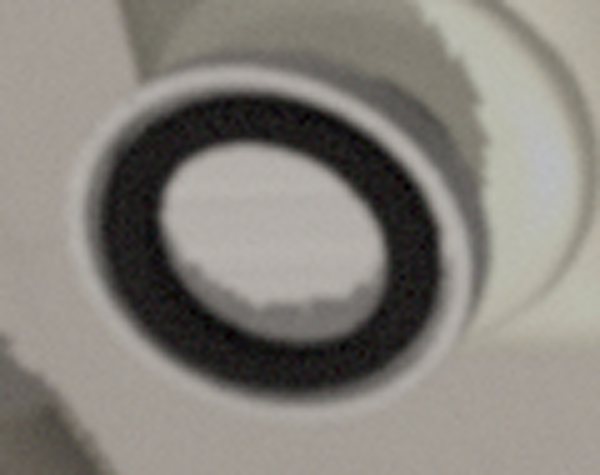

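```bash
python3 -m creep '[2,0,-5,0,0,0,4,0,-10,0,0,0,6.4,0,-15,0,0,0,7.4,0,-18.1,0,0,0,7.4,1,-18.1,0,0,0,7.4,2,-18.1,0,0,0,7.4,2,-18.1,0,0,0,7.4,2,-18.1,0,0,0]'
python3 - <<'E'
from h import *
s,_=snap('wrist','w9');np.save('w9.npy',s,allow_pickle=True);print(s['ee_pos'],s['wrist_force']);s,_=snap('side','s9');np.save('s9.npy',s,allow_pickle=True)
s,_=snap('top','t9')
a=cv2.imread('pics/s9.png')[80:240,260:440]; cv2.imwrite('pics/s9c.png',cv2.resize(a,None,fx=4,fy=3.7,interpolation=cv2.INTER_CUBIC))
E
```

```text
t: 8.98
ee_pos: [0.5428, -0.1302, 0.2311]
eef_rot: [[0.965, -0.0, 0.262], [-0.262, 0.0, 0.965], [-0.0, -1.0, 0.0]]
wrist_force: [-0.2, -0.4, -1.7]
opening: 0.0213
[ 0.54282041 -0.13020936  0.23112542] [-0.15048181 -0.37334118 -1.74204543]
```

View pics/w9.png

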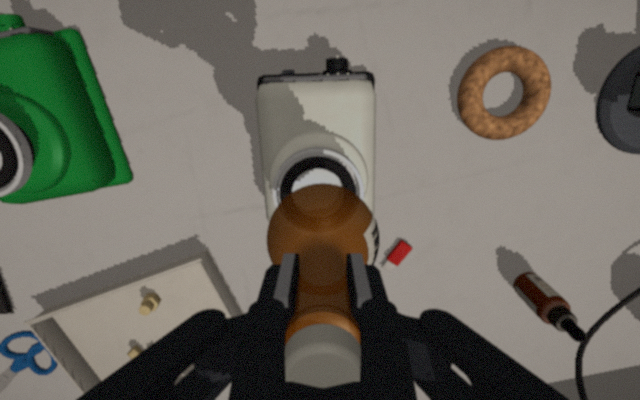

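View pics/s9c.png

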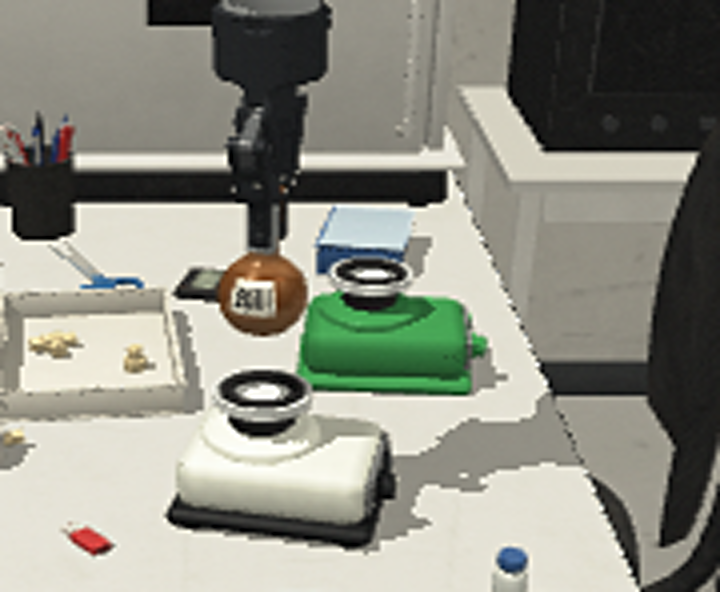

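View pics/t9.png

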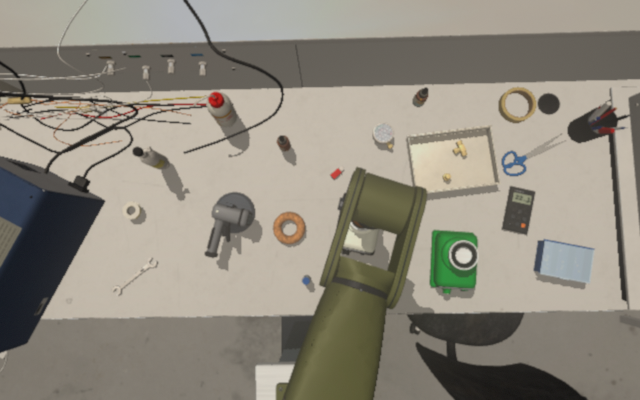

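Run:
```python
from h import *
a=cv2.imread('pics/w9.png')[140:270,245:400]; cv2.imwrite('pics/w9c.png',cv2.resize(a,None,fx=5,fy=4.5,interpolation=cv2.INTER_CUBIC))
```

```text
(no output)
```

View pics/w9c.png

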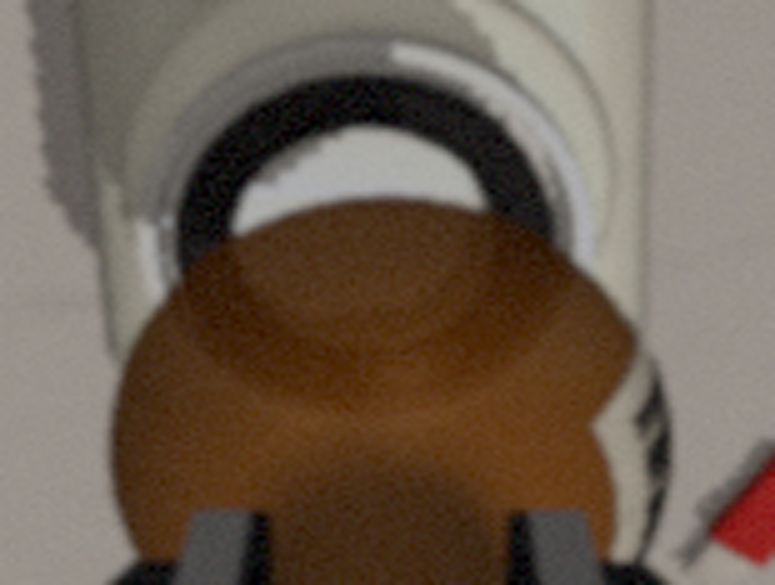

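Run:
```python
from h import *
np.set_printoptions(precision=4,suppress=True)
s=np.load('w9.npy',allow_pickle=True).item();R=s['eef_rot']
def f(u,v,z=.111):
    p=onz('wrist',245+(u+.5)/5-.5,140+(v+.5)/4.5-.5,z,s); return R.T@(p-s['ee_pos'])
for z in (.111,.108):
  for n,q in dict(near=(367,75),far=(370,410),L=(180,235),Rr=(555,235),inear=(365,125),ifar=(368,352),iL=(232,230),iR=(490,230)).items(): print(z,n,f(*q,z))
# bulb lateral
print('bulb', f(391,430,.1906))
# side
for n,p in (('bulb',s['ee_pos']+R@np.array([0,.0405,0])),('ring',[.5425,-.1315,.111])): print(n,proj('side',p))
a=cv2.imread('pics/s9.png');hsv=cv2.cvtColor(a,cv2.COLOR_BGR2HSV)
print('side obs bulb u', 260+264/4, 'ring',260+264.5/4,80+392/3.7)
```

```text
0.111 near [-0.0298  0.1201 -0.0037]
0.111 far [ 0.0318  0.1201 -0.0034]
0.111 L [-0.0015  0.1201 -0.0332]
0.111 Rr [-0.0015  0.1201  0.0258]
0.111 inear [-0.0211  0.1201 -0.004 ]
0.111 ifar [ 0.0205  0.1201 -0.0037]
0.111 iL [-0.0024  0.1201 -0.025 ]
0.111 iR [-0.0024  0.1201  0.0155]
0.108 near [-0.0292  0.1231 -0.0037]
0.108 far [ 0.0332  0.1231 -0.0034]
0.108 L [-0.0005  0.1231 -0.0336]
0.108 Rr [-0.0005  0.1231  0.0261]
0.108 inear [-0.0204  0.1231 -0.0041]
0.108 ifar [ 0.0217  0.1231 -0.0037]
0.108 iL [-0.0014  0.1231 -0.0253]
0.108 iR [-0.0015  0.1231  0.0157]
bulb [-0.0007  0.0405 -0.0002]
bulb [326.2578 158.7329]
ring [325.9513 183.4979]
side obs bulb u 326.0 ring 326.125 185.94594594594594
```

```bash
python3 -m creep '[0.1,2,-0.35,0,0,0,0.1,4,-0.35,0,0,0,0.1,4.6,-0.35,0,0,0,0.1,4.6,-0.35,0,0,0,0.1,4.6,-0.35,0,0,0]'
python3 - <<'E'
from h import *
s,_=snap('wrist','w10');np.save('w10.npy',s,allow_pickle=True);print(s['ee_pos'],s['wrist_force']);s,_=snap('side','s10')
a=cv2.imread('pics/s10.png')[80:240,260:440]; cv2.imwrite('pics/s10c.png',cv2.resize(a,None,fx=4,fy=3.7,interpolation=cv2.INTER_CUBIC))
a=cv2.imread('pics/w10.png')[140:270,245:400]; cv2.imwrite('pics/w10c.png',cv2.resize(a,None,fx=5,fy=4.5,interpolation=cv2.INTER_CUBIC))
E
```

```text
t: 9.75
ee_pos: [0.5433, -0.1349, 0.1859]
eef_rot: [[0.965, 0.001, 0.264], [-0.264, -0.0, 0.965], [0.001, -1.0, -0.0]]
wrist_force: [0.1, -0.2, -0.8]
opening: 0.0211
[ 0.54327627 -0.13491917  0.18591142] [ 0.1441006  -0.20555556 -0.84677665]
```

View pics/w10c.png

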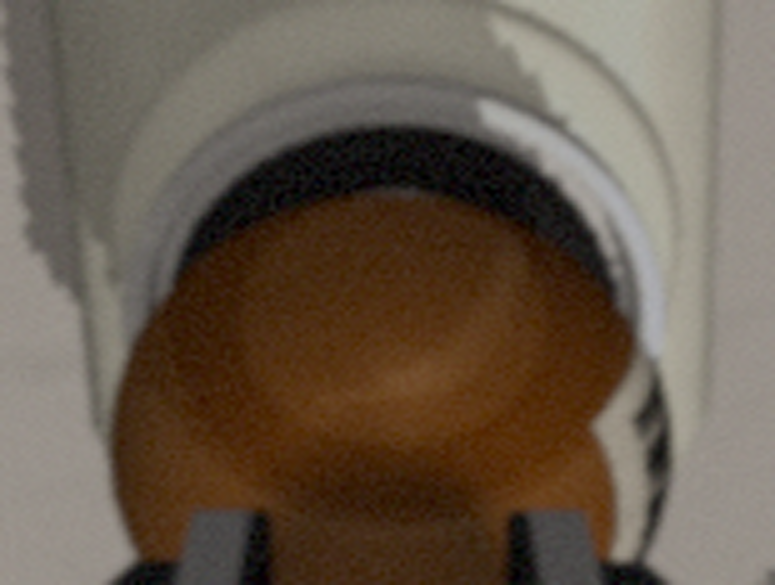

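View pics/s10c.png

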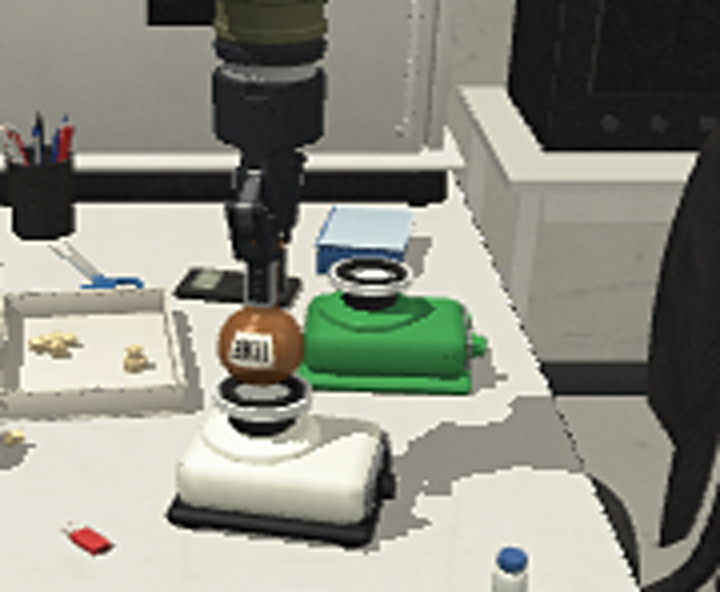

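```bash
python3 - <<'E'
from h import *
s=np.load('w10.npy',allow_pickle=True).item();R=s['eef_rot']
def f(u,v,z=.111):
    p=onz('wrist',245+(u+.5)/5-.5,140+(v+.5)/4.5-.5,z,s); return R.T@(p-s['ee_pos'])
for q in [(395,126),(395,188),(240,300),(530,300),(180,260),(612,275)]: print(q,f(*q).round(4))
E
python3 -m creep '[0,0.8,0,0,0,0,0,0.8,0,0,0,0]'; python3 -m creep '[0,0.3,0,0,0,0,0,0.3,0,0,0,0]'; python3 -m creep '[0,0.2,0,0,0,0,0,0.2,0,0,0,0]'
```

```text
(395, 126) [-0.0319  0.0749  0.0004]
(395, 188) [-0.0228  0.0749  0.0004]
(240, 300) [-0.0057  0.0749 -0.02  ]
(530, 300) [-0.0058  0.0749  0.0182]
(180, 260) [-0.0119  0.0749 -0.0277]
(612, 275) [-0.0096  0.0749  0.0289]
t: 10.1
ee_pos: [0.5423, -0.1346, 0.1764]
eef_rot: [[0.965, -0.001, 0.264], [-0.264, 0.001, 0.965], [-0.002, -1.0, 0.0]]
wrist_force: [-0.7, -0.6, -1.6]
opening: 0.0216
t: 10.35
ee_pos: [0.5429, -0.1347, 0.1744]
eef_rot: [[0.965, -0.0, 0.264], [-0.264, 0.0, 0.965], [-0.0, -1.0, 0.0]]
wrist_force: [-1.0, 1.6, -1.1]
opening: 0.021
t: 10.6
ee_pos: [0.543, -0.1347, 0.1729]
eef_rot: [[0.965, 0.0, 0.264], [-0.264, 0.0, 0.965], [0.0, -1.0, 0.0]]
wrist_force: [-1.6, 1.3, 3.9]
opening: 0.0212
```

```bash
python3 -m creep '[0,0.3,0,0,0,0,0,0.3,0,0,0,0]'; python3 -m creep '[0,0.3,0,0,0,0,0,0.3,0,0,0,0]'
python3 - <<'E'
from h import *
for i in range(4):
    s,_=snap('wrist','w11');print(s['ee_pos'].round(4),s['wrist_force'].round(2),s['wrist_torque'].round(2))
s,_=snap('side','s11')
a=cv2.imread('pics/s11.png')[80:240,260:440]; cv2.imwrite('pics/s11c.png',cv2.resize(a,None,fx=4,fy=3.7,interpolation=cv2.INTER_CUBIC))
E
```

```text
t: 10.85
ee_pos: [0.543, -0.1348, 0.1696]
eef_rot: [[0.965, 0.0, 0.264], [-0.264, -0.0, 0.965], [0.0, -1.0, 0.0]]
wrist_force: [-2.0, 2.5, 3.9]
opening: 0.0216
t: 11.1
ee_pos: [0.5431, -0.1348, 0.1668]
eef_rot: [[0.965, 0.001, 0.264], [-0.264, -0.0, 0.965], [0.001, -1.0, 0.0]]
wrist_force: [-3.4, 1.7, 5.8]
opening: 0.0217
[ 0.5431 -0.1348  0.1668] [-3.39  1.74  5.83] [0.26 0.49 0.02]
[ 0.5431 -0.1348  0.167 ] [-2.09  2.06  7.25] [ 0.34  0.55 -0.04]
[ 0.5431 -0.1348  0.167 ] [-2.78  1.01  5.52] [ 0.26  0.53 -0.02]
[ 0.5431 -0.1348  0.1671] [-2.24  0.94  4.93] [0.28 0.5  0.01]
```

View pics/s11c.png

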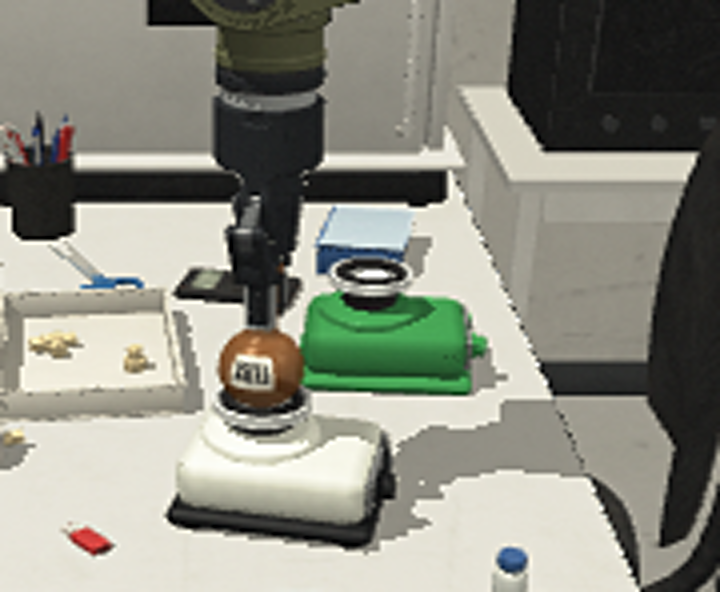

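View pics/w11.png

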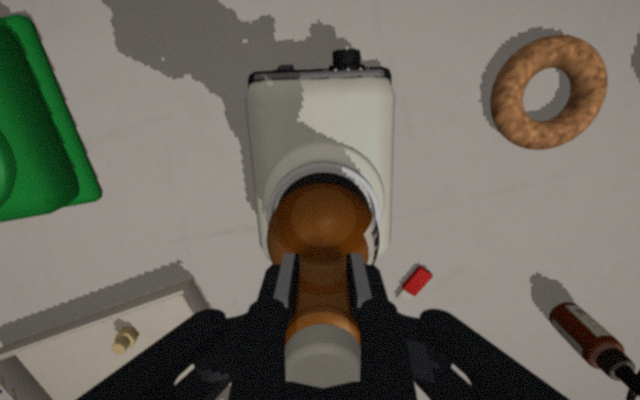

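```bash
python3 -m creep '[-0.1,0.15,0.05,0,0,0,-0.1,0.3,0.05,0,0,0,-0.1,0.3,0.05,0,0,0]'
python3 - <<'E'
from h import *
l=[]
for i in range(5):
    s,_=snap('wrist','w12');l.append(np.r_[s['ee_pos'],s['wrist_force']])
print(np.mean(l,0).round(4))
s,_=snap('side','s12')
a=cv2.imread('pics/s12.png')[150:220,290:370]; cv2.imwrite('pics/s12c.png',cv2.resize(a,None,fx=8,fy=8,interpolation=cv2.INTER_CUBIC))
E
```

```text
t: 11.72
ee_pos: [0.5427, -0.1344, 0.1645]
eef_rot: [[0.965, 0.002, 0.264], [-0.264, -0.001, 0.965], [0.002, -1.0, -0.0]]
wrist_force: [-2.0, 1.2, 7.1]
opening: 0.0212
[ 0.5427 -0.1344  0.1646 -2.0644  0.9439  6.8093]
```

View pics/s12c.png

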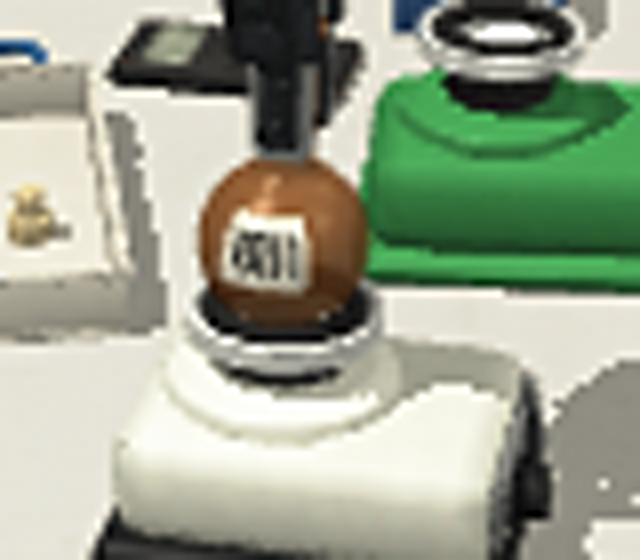

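```bash
python3 -m creep '[-0.05,0.12,0.02,0,0,0,-0.05,0.12,0.02,0,0,0,-0.05,0.12,0.02,0,0,0]'
python3 - <<'E'
from h import *
l=[]
for i in range(8):
    s,_=snap('wrist','w13');l.append(np.r_[s['ee_pos'],s['wrist_force']])
print(np.mean(l,0).round(4),s['eef_rot'].round(3),s['opening'],s['t'])
im0=cv2.imread('pics/side0.png');snap('side','s13')
a=cv2.imread('pics/s13.png')[150:220,290:370];b=im0[150:220,290:370]; cv2.imwrite('pics/s13c.png',np.hstack([cv2.resize(q,None,fx=5,fy=8,interpolation=cv2.INTER_CUBIC) for q in (a,b)]))
E
```

```text
t: 12.4
ee_pos: [0.5426, -0.1342, 0.1637]
eef_rot: [[0.965, 0.003, 0.264], [-0.264, -0.001, 0.965], [0.003, -1.0, -0.001]]
wrist_force: [-1.8, 1.3, 7.2]
opening: 0.0217
[ 0.5426 -0.1342  0.1637 -1.9352  1.2664  7.3045] [[ 0.965  0.003  0.264]
 [-0.264 -0.001  0.965]
 [ 0.003 -1.    -0.001]] 0.021536641815844606 12.75
```

View pics/s13c.png

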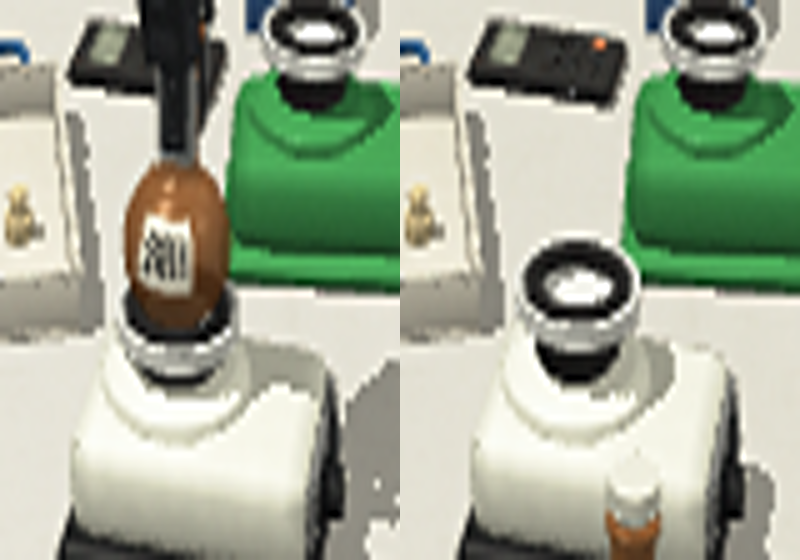

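View pics/w13.png

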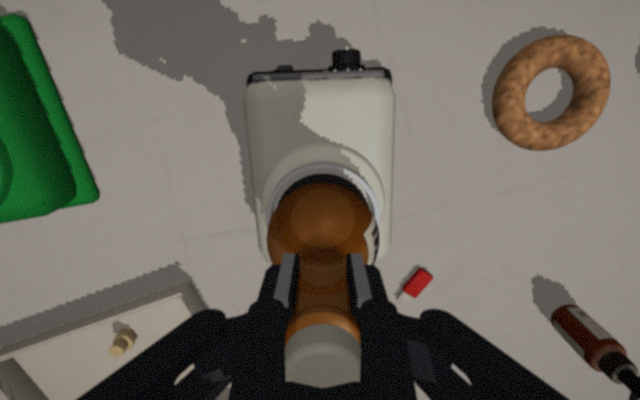

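```bash
python3 -m creep '[-0.03,0.07,0.02,0,0,0,-0.03,0.07,0.02,0,0,0,-0.03,0.07,0.02,0,0,0]'
python3 - <<'E'
from h import *
l=[]
for i in range(10):
    s=telemetry.state(); vision.capture('top');l.append(np.r_[s['ee_pos'],s['wrist_force']])
print(np.mean(l,0).round(4),s['opening'],s['t'])
a=snap('top','t14')
E
```

```text
t: 13.22
ee_pos: [0.5424, -0.1341, 0.1631]
eef_rot: [[0.965, 0.003, 0.264], [-0.264, -0.002, 0.965], [0.003, -1.0, -0.001]]
wrist_force: [-1.1, 1.3, 7.0]
opening: 0.0217
[ 0.5424 -0.1341  0.1631 -1.7039  0.5859  7.4603] 0.02135561342186307 13.675
```

View pics/t14.png

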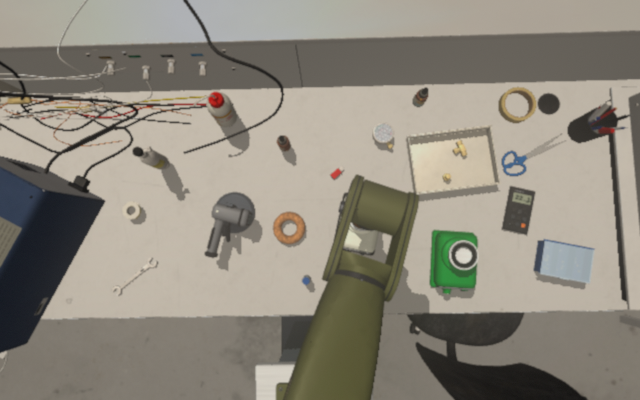

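```bash
python3 -c "
from station import manip
print(manip.sign_off())"
```

```text
the job is handed in; nothing more can be done
None
```

I did the job in the order asked and handed it in at about 13.7 s of the 45 s allowed. The gripper is still holding the flask pressed down.

- **Scan:** I squeezed the trigger until the fingers stopped hard at about 37 mm. That is a little under the 39 mm you gave for fully in. After I let go, the wrist picture shows it sprung back out.
- **Flask:** I took it by the neck (opening about 21 mm), lifted it off the cork ring and seated it in the white mixer's rubber ring.
- **Press:** The ring has sunk about 10 of its 12 mm:
  - The tool travelled about 10.4 mm after touching the ring.
  - The vertical force reading of about 7.5 N plus the flask's weight gives about 8.9 N, or roughly 9.8 mm.
  - The side picture, taken just before the last 0.6 mm, gave roughly 10.5 mm.
- **Upright:** The tool was within 0.2° of vertical.
- **Side push:** A sideways force of about 2 N remained. I reduced it by shifting slightly, but did not remove it.
- **Small things:** In the last top picture the vial, dropper bottle and memory stick are where they started. The green mixer was not touched.

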